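# Shut the dehumidifier's filter door and turn the latch arm across it

### The job

The filter door on top of the dehumidifier stands open. Push it fully shut with a fingertip, and only then push the latch arm round with one finger, either way, until it points straight across the shut door, in line with the dark groove in the door. Only push: do not pinch the latch arm, do not hook, lift or hold the door from its underside, and leave the tumbler, coaster, storage box and clip where they are.

Things in the scene. Friction and masses are not known exactly. Their poses are not given: they have to be found in the camera images.
- dehumidifier: Cream dehumidifier, 270 (x) x 210 (y) x 180 mm high, fixed on the shelf. Origin: centre of its underside; z up, x from the door's hinge towards the latch. Its flat top is 180 mm above the origin. The hinge line of the filter door lies at x = -90 mm, the latch pivot at x = +52 mm, y = 0.
- flap (a joint): Filter door on the dehumidifier's top: cream plate 120 mm long, 170 wide, 8 thick. Value: opening in rad; 0 = shut (flat, outer face 188 mm above the shelf, solid stop), 1.3 = open stop. At angle a its free edge is 120 cos(a) mm ahead (+x) of the hinge and 120 sin(a) above it; the outer face looks up and to -x. Stays where left; 1 to 2 N near the free edge moves it.
- flap_hinge (a point): Middle of the door's hinge line, on the underside of the plate; it moves with the door: its x axis runs along the plate to the free edge, its z axis is the outer face's normal, outer face 8 mm along z.
- flap_edge (a point): Middle of the door's free edge, on the outer face. Under the plate sits a grey pad 90 x 140 x 6 mm, set in from the edges, which is not to be touched.
- latch (a joint): Latch arm: upright grey fin 70 mm from pivot to tip, 16 wide, 190 to 212 mm above the shelf; hub radius 12, 24 high. Vertical pivot. Value in rad, counter-clockwise from above: 0 = along the dehumidifier's +x, away from the door; +3.14 or -3.14 = straight across the shut door, 2 mm above it. Turns both ways to +-3.6; about 1 N at 55 mm moves it; stays where left.
- latch_pivot (a point): On the latch's pivot axis, 212 mm above the shelf (top of the arm); x axis along the arm to its tip.
- latch_tip (a point): Top of the latch arm's end, 70 mm from the pivot axis.
- tumbler: Bystander: glass tumbler, radius 36 mm, 110 mm high, standing on the shelf; origin: centre of its underside.
- coaster: Bystander: grey round hard coaster, radius 47 mm, 8 mm thick, flat on the shelf; origin: centre of its underside.
- storage_box: Bystander: teal storage box with a lid, 150 x 120 x 92 mm; origin: centre of its underside.
- clip: Bystander: chrome spring clip, about 55 x 50 x 24 mm, lying on the shelf; origin: underside, in its jaw.

How it is judged:
On the way, in this order (a step that is already met when the one before it is completed fails the run):
1. the filter door is pushed shut (value of joint flap below 0.06 rad), for 0.2 s.
2. the latch arm is turned across the shut door (value of joint flap below 0.06 rad and (value of joint latch between 2.94 and 3.34 rad or value of joint latch between -3.34 and -2.94 rad)), for 0.2 s.
At the end, for the whole second after the job is handed in: The door is shut (within 0.06 rad), the latch arm points across it within 0.2 rad (11 degrees) of the door's middle line and is at rest, and the bystanders stand within 20 mm of their starts (all of step 2 and velocity of joint latch between -0.05 and 0.05 rad/s and distance of each of tumbler, coaster, storage_box, clip from where it was at the start of the episode below 0.02 m and angle between tumbler's own z axis and vertical below 0.1 rad); the robot touches nothing.
It fails at once if the latch arm is turned over the door's place (more than 2.3 rad from pointing away) while the door is still open by more than 0.15 rad (value of joint flap above 0.15 rad and (value of joint latch above 2.3 rad or value of joint latch below -2.3 rad)).
It fails at once if the latch arm is pinched (fingers press at once on its left side latch_c1 and its right side latch_c2) (contact force between the fingers and latch_c1 above 1.5 N and contact force between the fingers and latch_c2 above 1.5 N).
It fails at once if the door is hooked, lifted or held by its underside (the grey pad there, flap_c1) (contact force between the fingers and flap_c1 above 1 N).
It fails at once if the door is lifted further open, nearly to its stop (value of joint flap above 1.22 rad).
It fails at once if a bystander is moved more than 20 mm, lifted or tipped (distance of any of tumbler, coaster, storage_box, clip from where it was at the start of the episode above 0.02 m or angle between tumbler's own z axis and vertical above 0.3 rad).
It also fails if it takes over 51 s, if anything falls off the work surface, if the arm or the gripper's body presses on something with over 40 N, if the wrist force passes 120 N, or if a joint passes its speed limit or range.

### The arm

A 7-joint arm with a two-finger parallel gripper is mounted at the origin on the work surface. World frame = base frame: x ahead of the robot, y to its left, z up, the work surface at z = 0. Lengths are in m, angles in rad, forces in N, time in s.
With the tool pointing down it reaches from about 0.4 to 0.85 m from the base axis. Payload 4.4 kg.
Tool frame: the origin (TCP) lies on the centre line of the jaws, within the pads' length; the fingertips stand 11 mm ahead of it and the grasp point (between the pads) lies 8 mm behind it; z points along the fingers, y is the line along which they close (so a half turn about z gives the same grasp; the last joint's range is limited). The gripper opens to 94 mm and grips with 3 to 60 N. Pads are 16 mm wide; open, the fingers measure 119 mm over their backs; the gripper's body (75 mm by 177 mm) begins 78 mm behind the grasp point.
Start: joints at [1.192, 0.628, 0.038, 1.517, -0.027, 0.996, -0.02], TCP at [0.2, -0.618, 0.216] pointing down, gripper open.
Joint ranges: [-3.06, 3.06], [-0.37, 2.12], [-1.25, 1.32], [0.18, 2.47], [-1.1, 4.24], [0.23, 1.98], [-2.94, 2.94]. Speed limits (rad/s): [2.57, 2.57, 3.14, 3.14, 3.14, 3.14, 3.14].

### API

Orientations are given as [roll, pitch, yaw] about the fixed x, y, z axes, in that order (R = Rz(yaw) Ry(pitch) Rx(roll)).
In Python, from station import robot, eyes, job_done gives the robot as it stands. The module is installed in compiled form; this text tells all that it offers.
- The arm moves only by the tool arm_command, never from a script. Its arguments are lists of equal length, an entry for each row: "rotation": the turn, a rotation vector about the tool's x, y, z as a fraction of full scale, a list of three; "offset": the shift along the tool's x, y, z as a fraction of full scale, a list of three; "hand": the opening, from -1 (shut) to 1 (fully open). A call has 1 to 12 rows; each row shifts and turns the commanded pose from where the row before left it, along the tool's axes as they then stand; what a row does not reach is not made up. Full scale, the value 1, is 0.05 m for a shift and 90 degrees for a turn. A row lasts 1/8 s, in which the tool goes at most 62.5 mm and 10.7 degrees, less where a joint would pass 70% of its speed; a pose out of reach is approached as far as the arm can. A call with a number of a shift or a turn outside -1 to 1 is refused whole. A call with a gripper value outside its range is refused whole. The fingers move at their own pace and stop on an object; the grip force is fixed at half the most. Time passes only in rows, so rows that do not move let the fingers close. It gives the time, the measured TCP pose, the force, the opening and the grip force at its end, in the units of the state.
- robot.state(): the state, without advancing time (a new reading comes with each control period).
- eyes.snapshot(name): name is "scene" or "top" or "wrist"; returns the picture (420x560x3 uint8, blue, green, red); there is no depth.
- eyes.get_calibration(name): a dict with "camera_matrix" (3x3 intrinsics, pixels), "world_to_cam" (4x4, takes a point from world to camera coordinates). Camera axes: x right, y down, z forward; pixel columns grow to the right and rows downward; lengths in m; the calibration is good to about 2 mm. A picture is of the moment at which its call begins: read the wrist's pose just before it. get_calibration takes no time and is no camera call; for the wrist camera it gives the pose at the moment of the call.
- job_done(): hands the job in; it is judged then, once.
The state is a dict: "t": time; "q": joint angles; "dq": joint speeds; "effort": joint torques, N m; "eef_pos": TCP position; "tool_rot": TCP orientation; "force": force on the tool from outside, world axes, zero at the start; "moment": the same for the moment, N m; "opening": finger opening in m; "grasp_force": force on a finger pad.
Only numpy, scipy, OpenCV 4.12 (cv2) and the standard library are available. Lean on these libraries where they do the work, as an engineer would, in place of code of your own. Each camera call takes 0.05 s, during which the arm holds its last target. There are 200 camera calls.

## Working session

There is one attempt and no reset: what is moved stays moved. The work goes in short steps, Python scripts to look and compute and a tool call to move; the robot and the scene stay as the last step left them, time stands still between calls to the robot, and variables do not carry over. Pictures are saved under pics/ and viewed, at most 10 in all, crops included, and the job is handed in when it is done.

Besides the shell and the picture viewer there is one more tool, called after "Call:" as name(argument=value, ...) on one line, values as JSON. arm_command: Moves the arm, as the interface text tells. Its arguments: {"type":"object","properties":{"rotation":{"type":"array","items":{"type":"array","items":{"type":"number"}}},"offset":{"type":"array","items":{"type":"array","items":{"type":"number"}}},"hand":{"type":"array","items":{"type":"number"}}},"required":["rotation","offset","hand"]}

```bash
mkdir -p pics; python3 - <<'E'
from station import robot, eyes
import cv2,numpy as np
for n in ("scene","top"):
    cv2.imwrite(f"pics/{n}0.png",eyes.snapshot(n))
    c=eyes.get_calibration(n); print(n,np.round(c["camera_matrix"],1).tolist(),np.round(c["world_to_cam"],3).tolist())
s=robot.state(); print(s)
E
```

```text
scene [[477.4, 0.0, 270.7], [0.0, 477.4, 205.9], [0.0, 0.0, 1.0]] [[0.784, 0.621, 0.014, -0.459], [0.518, -0.641, -0.567, -0.209], [-0.343, 0.452, -0.824, 1.437], [0.0, 0.0, 0.0, 1.0]]
top [[509.3, 0.0, 267.0], [0.0, 509.3, 207.7], [0.0, 0.0, 1.0]] [[0.013, -1.0, -0.024, -0.003], [-0.988, -0.009, -0.157, 0.573], [0.157, 0.026, -0.987, 1.376], [0.0, 0.0, 0.0, 1.0]]
{'t': 0.1, 'q': array([ 1.19219769,  0.62923689,  0.0384158 ,  1.51824247, -0.02696418,
        0.99628248, -0.01999921]), 'dq': array([ 1.32837061e-03, -9.04903389e-04,  5.02984524e-06, -3.36833991e-03,
       -1.36459967e-03, -8.83565366e-04, -1.55835334e-03]), 'effort': array([ 2.67153409e-03, -5.50788653e+01,  1.14723645e+00, -1.87117535e+01,
       -5.22389228e-02,  1.91690354e-02,  3.83443796e-05]), 'eef_pos': array([ 0.19988221, -0.61791227,  0.21566455]), 'tool_rot': array([-3.13994088e+00,  2.79680523e-05,  3.12842932e-01]), 'force': array([-0.10387592, -0.09054261, -0.83008731]), 'moment': array([ 0.04120564,  0.00031967, -0.06877242]), 'grasp_force': 0.0, 'opening': 0.09410967264374136}
```

View pics/scene0.png

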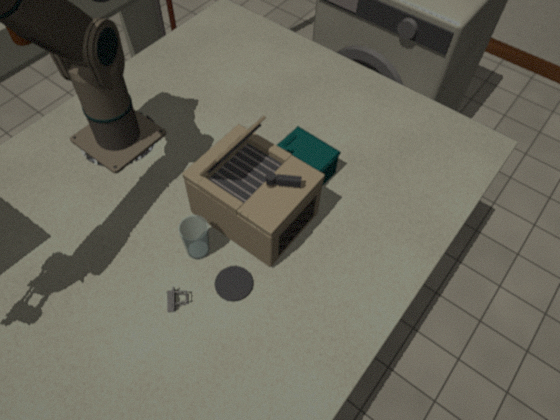

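View pics/top0.png

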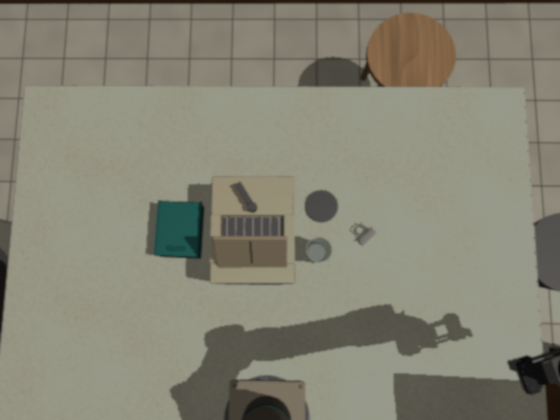

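The scene view shows the box with its door open, and the tumbler, coaster and clip on the robot's right. In the top view the box top spans about (211,177) to (295,283), the latch pivot is near (252,208) with its tip near (238,184), and the door's free edge is near row 238.

```bash
python3 - <<'E'
import cv2,numpy as np
a=cv2.imread("pics/top0.png")[165:295,195:345]; b=cv2.imread("pics/scene0.png")[110:270,170:350]
A=cv2.resize(a,None,fx=5,fy=4.6); A=cv2.convertScaleAbs(cv2.resize(a,(690,598),interpolation=cv2.INTER_CUBIC),alpha=1.5)
B=cv2.convertScaleAbs(cv2.resize(b,(675,600),interpolation=cv2.INTER_CUBIC),alpha=1.5)
cv2.imwrite("pics/topc.png",A);cv2.imwrite("pics/scenec.png",B)
E
```

```text
(no output)
```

View pics/topc.png

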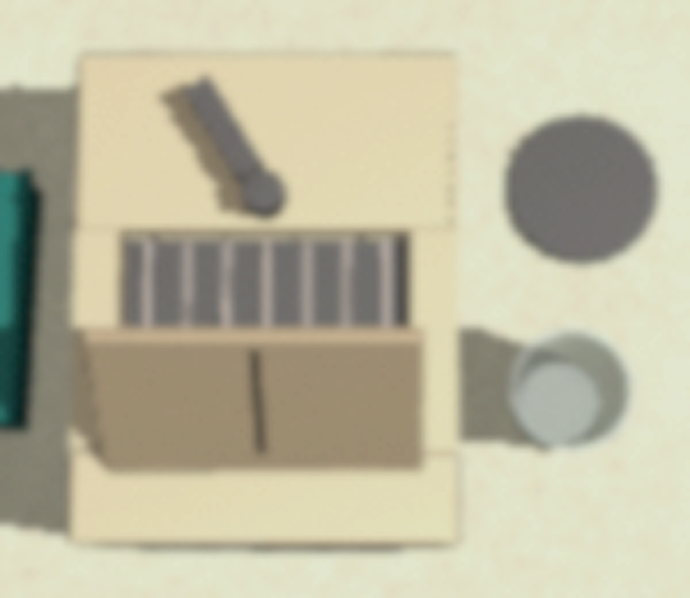

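View pics/scenec.png

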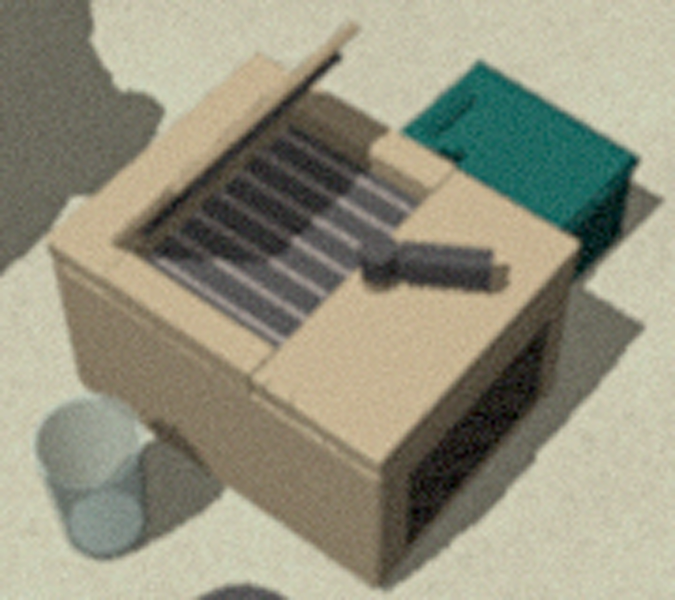

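The crops show the box-top corners at (80,53), (456,53), (458,543) and (70,543). The latch hub is at (265,192), its tip at about (192,88), and the door's outer free edge on row 343 from x=80 to x=422 (all in top-crop pixels).

```bash
cat > h.py <<'E'
import numpy as np
from station import robot, eyes
def ray(n,u,v):
    c=eyes.get_calibration(n);T=np.array(c["world_to_cam"]);K=np.array(c["camera_matrix"])
    R,t=T[:3,:3],T[:3,3];return -R.T@t, R.T@np.linalg.solve(K,[u,v,1.])
def onz(n,u,v,z):
    o,d=ray(n,u,v);return (o+d*(z-o[2])/d[2])
tp=lambda x,y:(195+x/4.6,165+y/4.6)
sc=lambda x,y:(170+x/3.75,110+y/3.75)
E
python3 - <<'E'
from h import *
C=np.array([onz("top",*tp(*p),.18)[:2] for p in [(80,53),(456,53),(458,543),(70,543)]])
print(C, [np.linalg.norm(C[i]-C[i-1]) for i in range(4)], C.mean(0))
S=np.array([onz("scene",*sc(*p),.18)[:2] for p in [(578,243),(381,467),(50,246),(258,55)]])
print(S, [np.linalg.norm(S[i]-S[i-1]) for i in range(4)], S.mean(0))
print("hub",onz("top",*tp(265,188),.214),onz("scene",*sc(380,248),.214))
print("tip",onz("top",*tp(190,88),.212),onz("scene",*sc(490,255),.212))
c=(C.mean(0)+S.mean(0))/2; e=((C[0]+C[1])-(C[2]+C[3])); yaw=np.arctan2(e[1],e[0]);e=((S[0]+S[1])-(S[2]+S[3])); print(c,yaw,np.arctan2(e[1],e[0]))
# door edge: outer edge corners as function of angle
for z in (.25,.27,.28,.29,.3):
    P=[onz("top",*tp(*p),z) for p in [(78,343),(423,343)]]
    print(z,np.round(P,3).tolist(),np.linalg.norm(P[0]-P[1]))
for n,u,v in [("scene",*sc(352,22)),]:
  for z in (.25,.27,.28,.29,.3): print(onz(n,u,v,z))
for n,p,z in [("top",tp(560,405),0),("top",tp(568,390),.11),("top",tp(25,180),.092),("top",tp(582,190),.008)]: print(onz(n,*p,z))
E
```

```text
[[ 0.63091169  0.14063515]
 [ 0.63250559 -0.06795383]
 [ 0.36438535 -0.07028092]
 [ 0.36172369  0.13797028]] [np.float64(0.2692011924983849), np.float64(0.20859506544727677), np.float64(0.2681303397052209), np.float64(0.20826820977401148)] [0.49738158 0.03509267]
[[ 0.63313032  0.14090092]
 [ 0.63847707 -0.06743796]
 [ 0.37547132 -0.07089288]
 [ 0.36942059  0.13753539]] [np.float64(0.2637312062316107), np.float64(0.20840748074483292), np.float64(0.2630284451298789), np.float64(0.208516076608203)] [0.50412483 0.03502637]
hub [0.55039321 0.03459872 0.214     ] [0.55416981 0.03746209 0.214     ]
tip [0.60499028 0.07615811 0.212     ] [0.60853572 0.07656619 0.212     ]
[0.5007532  0.03505952] 0.009290410895353415 0.012948302458668303
0.25 [[0.463, 0.127, 0.25], [0.465, -0.05, 0.25]] 0.17737325603350126
0.27 [[0.461, 0.125, 0.27], [0.463, -0.05, 0.27]] 0.17441397547776277
0.28 [[0.46, 0.123, 0.28], [0.462, -0.049, 0.28]] 0.17293433519989354
0.29 [[0.459, 0.122, 0.29], [0.461, -0.049, 0.29]] 0.17145469492202428
0.3 [[0.458, 0.121, 0.3], [0.46, -0.049, 0.3]] 0.16997505464415505
[0.44358551 0.14760043 0.25      ]
[0.45618204 0.13186868 0.27      ]
[0.46248031 0.1240028  0.28      ]
[0.46877858 0.11613693 0.29      ]
[0.47507685 0.10827105 0.3       ]
[ 0.45129249 -0.13789877  0.        ]
[ 0.4522133  -0.13453457  0.11      ]
[0.57364736 0.18291339 0.092     ]
[ 0.58430387 -0.15126506  0.008     ]
```

The measurements agree with the given sizes:

| Quantity | Value |
|---|---|
| Box centre | (0.500, 0.035) |
| Yaw | about 0.01 rad |
| Hinge x | about 0.41 |
| Latch pivot | (0.552, 0.036) |
| Latch angle | about +0.65 rad |
| Door angle | about 1.08 rad |

First I'll raise the tool, align its yaw with the box, close the hand and go behind the door.

Call:
arm_command(rotation=[[0.096,0,0],[0,0,0]], offset=[[0,0,0],[0,0,0]], hand=[-1,-1])

```text
t: 0.35
eef_pos: [0.2005, -0.6194, 0.2142]
tool_rot: [-2.989, 0.0, 0.313]
force: [-0.5, -0.1, -0.2]
opening: 0.0777
grasp_force: 0.0
```

I put that turn on the tool's x axis by mistake. I'll undo it, then turn about z and rise.

Call:
arm_command(rotation=[[-0.096,0,0],[0,0,0.096],[0,0,0.096],[0,0,0]], offset=[[0,0,0],[0,0,-1],[0,0,-1],[0,0,-0.4]], hand=[-1,-1,-1,-1])

```text
t: 0.85
eef_pos: [0.2002, -0.6192, 0.3403]
tool_rot: [3.134, -0.002, 0.01]
force: [0.3, -0.7, -0.3]
opening: 0.0374
grasp_force: 0.0
```

Call:
arm_command(rotation=[[0,0,0],[0,0,0],[0,0,0],[0,0,0],[0,0,0],[0,0,0],[0,0,0],[0,0,0],[0,0,0],[0,0,0],[0,0,0],[0,0,0]], offset=[[0.4,-0.9,0],[0.4,-0.9,0],[0.4,-0.9,0],[0.4,-0.9,0],[0.4,-0.9,0],[0.4,-0.9,0],[0.4,-0.9,0],[0.4,-0.9,0],[0.3,-0.9,0],[0.3,-0.9,0],[0.2,-0.9,0],[0.2,-0.9,0]], hand=[-1,-1,-1,-1,-1,-1,-1,-1,-1,-1,-1,-1])

```text
t: 2.35
eef_pos: [0.4035, -0.0746, 0.3365]
tool_rot: [3.141, -0.003, 0.011]
force: [-0.1, -0.1, -0.7]
opening: 0.0007
grasp_force: 0.0
```

Call:
arm_command(rotation=[[0,0,0],[0,0,0],[0,0,0],[0,0,0]], offset=[[0.1,-1,0],[0,-1,0],[0,-0.2,0],[0,0,0]], hand=[-1,-1,-1,-1])

```text
t: 2.85
eef_pos: [0.4073, 0.0337, 0.3365]
tool_rot: [3.141, -0.001, 0.012]
force: [0.8, 0.5, 0.4]
opening: 0.0003
grasp_force: 0.0
```

Call:
arm_command(rotation=[[0,0,0],[0,0,0],[0,0,0]], offset=[[0.0,0,0.6],[0,0,0.6],[0,0,0]], hand=[-1,-1,-1])

```text
t: 3.22
eef_pos: [0.4061, 0.0319, 0.2751]
tool_rot: [3.14, 0.004, 0.008]
force: [-0.5, -0.3, -0.5]
opening: 0.0004
grasp_force: 0.0
```

```bash
python3 - <<'E'
from h import *
import cv2
a=eyes.snapshot("scene")[60:270,150:350]
cv2.imwrite("pics/s1.png",cv2.convertScaleAbs(cv2.resize(a,(570,598),interpolation=cv2.INTER_CUBIC),alpha=1.5))
E
```

```text
(no output)
```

View pics/s1.png

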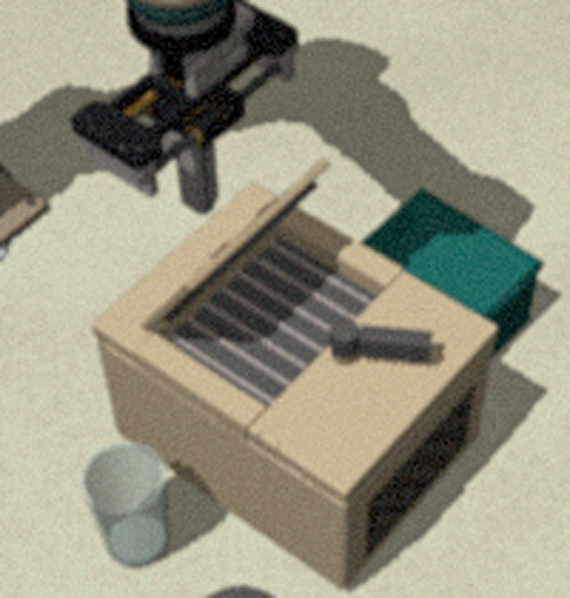

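The closed finger stands behind the door's outer face, with its tip near (200,205) in this crop and clear of everything. Next I push the door along its arc.

Call:
arm_command(rotation=[[0,0,0],[0,0,0],[0,0,0],[0,0,0],[0,0,0],[0,0,0],[0,0,0],[0,0,0],[0,0,0],[0,0,0],[0,0,0],[0,0,0]], offset=[[0.34,0,0],[0.34,0,0],[0.22,0,0.1],[0.22,0,0.1],[0.19,0,0.21],[0.19,0,0.21],[0.1,0,0.22],[0.1,0,0.22],[0.05,0,0.23],[0.05,0,0.23],[0,0,0.05],[0,0,0]], hand=[-1,-1,-1,-1,-1,-1,-1,-1,-1,-1,-1,-1])

```text
t: 4.78
eef_pos: [0.4978, 0.0349, 0.1991]
tool_rot: [3.141, -0.001, 0.011]
force: [-2.9, -0.4, 13.8]
opening: 0.0004
grasp_force: 6.3
```

The tip is at z 0.188 with 14 N of push-back, so the door is shut. I'll hold briefly, lift, and go round to the clockwise side of the latch arm.

Call:
arm_command(rotation=[[0,0,0],[0,0,0],[0,0,0],[0,0,0],[0,0,0],[0,0,0],[0,0,0]], offset=[[0,0,0],[0,0,-0.6],[0,0,-0.6],[0.8,0,0],[0.8,0,0],[0.7,0,0],[0,0,0]], hand=[-1,-1,-1,-1,-1,-1,-1])

```text
t: 5.65
eef_pos: [0.6143, 0.0361, 0.2567]
tool_rot: [-3.141, -0.0, 0.011]
force: [-0.1, -0.7, 0.0]
opening: 0.0006
grasp_force: 0.0
```

```bash
python3 - <<'E'
from h import *
import cv2
a=eyes.snapshot("scene")[60:270,150:350]
cv2.imwrite("pics/s2.png",cv2.convertScaleAbs(cv2.resize(a,(570,598),interpolation=cv2.INTER_CUBIC),alpha=1.5))
E
```

```text
(no output)
```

View pics/s2.png

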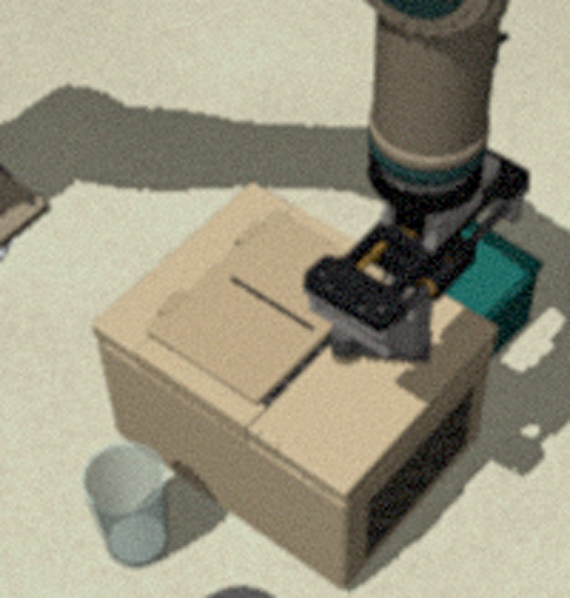

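The door lies flat and shut, and the finger is ahead of the pivot. I'll lower it beside the latch arm, clear of it.

Call:
arm_command(rotation=[[0,0,0],[0,0,0],[0,0,0],[0,0,0]], offset=[[0,0.2,0],[0,0,0.5],[0,0,0.5],[0,0,0]], hand=[-1,-1,-1,-1])

```text
t: 6.2
eef_pos: [0.6106, 0.0251, 0.2067]
tool_rot: [3.141, 0.004, 0.011]
force: [0.4, 0.2, 0.1]
opening: 0.0001
grasp_force: 0.0
```

Call:
arm_command(rotation=[[0,0,0],[0,0,0],[0,0,0],[0,0,0],[0,0,0],[0,0,0],[0,0,0],[0,0,0],[0,0,0]], offset=[[-0.1,-0.29,0],[-0.1,-0.29,0],[-0.1,-0.16,0],[-0.1,-0.16,0],[-0.15,-0.13,0],[-0.15,-0.13,0],[-0.18,-0.06,0],[-0.18,-0.06,0],[0,0,0]], hand=[-1,-1,-1,-1,-1,-1,-1,-1,-1])

```text
t: 7.32
eef_pos: [0.5581, 0.0901, 0.2081]
tool_rot: [-3.141, 0.001, 0.012]
force: [-0.3, 0.2, -0.2]
opening: 0.0007
grasp_force: 0.0
```

Call:
arm_command(rotation=[[0,0,0],[0,0,0],[0,0,0],[0,0,0],[0,0,0],[0,0,0],[0,0,0],[0,0,0]], offset=[[-0.19,0,0],[-0.19,0,0],[-0.18,0.07,0],[-0.18,0.07,0],[-0.14,0.12,0],[-0.14,0.12,0],[-0.08,0.18,0],[0,0,0]], hand=[-1,-1,-1,-1,-1,-1,-1,-1])

```text
t: 8.32
eef_pos: [0.5037, 0.0596, 0.2078]
tool_rot: [3.141, 0.001, 0.009]
force: [0.3, -0.4, 0.0]
opening: 0.0005
grasp_force: 0.0
```

```bash
python3 - <<'E'
from h import *
import cv2
a=eyes.snapshot("scene")[60:270,150:350]; b=eyes.snapshot("top")[165:295,195:345]
A=cv2.resize(a,(570,598),interpolation=cv2.INTER_CUBIC)[:,100:500]; B=cv2.resize(b,(690,598),interpolation=cv2.INTER_CUBIC)[:,80:480]
cv2.imwrite("pics/s3.png",cv2.convertScaleAbs(np.hstack([A,B]),alpha=1.5))
E
```

```text
(no output)
```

View pics/s3.png

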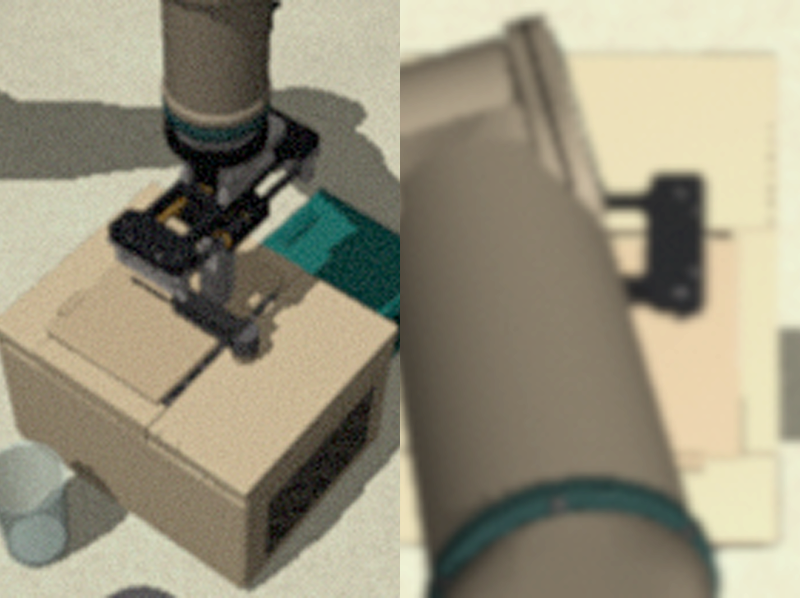

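The latch arm is nearly along the groove, and the finger is 3 mm from the computed end point. I'll push that last bit, back off sideways, lift and clear the view.

Call:
arm_command(rotation=[[0,0,0],[0,0,0],[0,0,0],[0,0,0],[0,0,0],[0,0,0],[0,0,0],[0,0,0],[0,0,0],[0,0,0]], offset=[[0,0.06,0],[0,0,0],[0,0,0],[0,-0.4,0],[0,-0.2,0],[0,0,-1],[0,0,-1],[0,-1,0],[0,-1,0],[0,-1,0]], hand=[-1,-1,-1,-1,-1,-1,-1,-1,-1,-1])

```text
t: 9.68
eef_pos: [0.5026, 0.2391, 0.3082]
tool_rot: [3.141, -0.001, 0.011]
force: [0.6, 0.4, 0.2]
opening: 0.0005
grasp_force: 0.0
```

```bash
python3 - <<'E'
from h import *
import cv2
a=eyes.snapshot("scene")[60:270,150:350]; b=eyes.snapshot("top")[165:295,195:345]
A=cv2.resize(a,(570,598),interpolation=cv2.INTER_CUBIC)[:,100:500]; B=cv2.resize(b,(690,598),interpolation=cv2.INTER_CUBIC)[:,80:480]
cv2.imwrite("pics/s4.png",cv2.convertScaleAbs(np.hstack([A,B]),alpha=1.5))
E
```

```text
(no output)
```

View pics/s4.png

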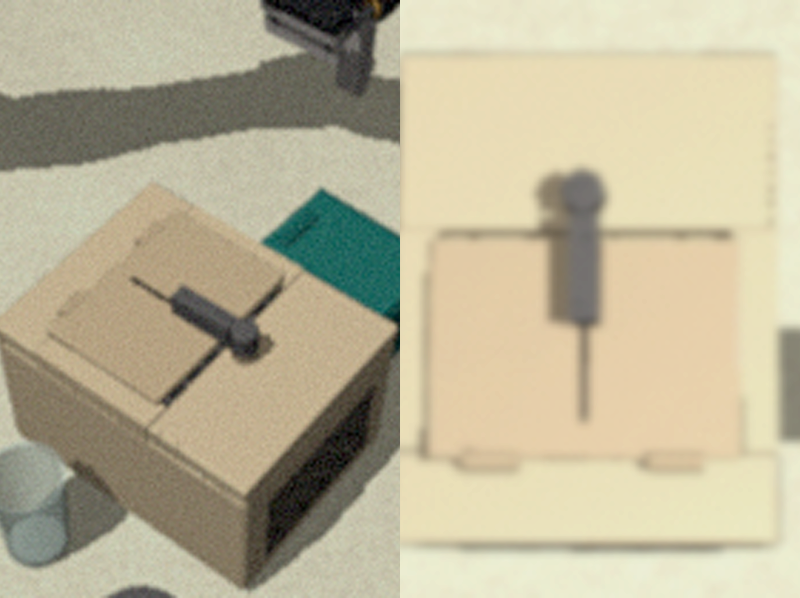

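The latch arm runs from the hub at (583,190) to its tip at (583,322), exactly in line with the groove at x=583. The door is shut and the hand is clear.

```bash
python3 -c "
from station import job_done
print(job_done())"
```

```text
the job is handed in; nothing more can be done
None
```

The filter door is shut and the latch arm lies in line with the groove; the tumbler, coaster, storage box and clip were not touched, and I handed the job in with about 10 s on the clock (no verdict was returned).

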